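# Unlock the hold-down clamp and hold its lever down on the bearing

## Robot

A 7-joint arm with a two-finger parallel gripper is mounted at the origin on the work surface; the furniture and walls round the work are solid. World frame = base frame: x ahead of the robot, y to its left, z up, the work surface at z = 0. Lengths are in m, angles in rad, forces in N, time in s.
With the tool pointing down it reaches from about 0.35 to 0.9 m from the base axis. Payload 8.1 kg.
Tool frame: the origin (TCP) lies on the mounting face of the last link; the fingertips stand 173 mm ahead of it and the grasp point (between the pads) lies 155 mm ahead of it; z points along the fingers, y is the line along which they close (so a half turn about z gives the same grasp; the last joint's range is limited). The gripper opens to 85 mm and grips with 20 to 120 N. Pads are 22 mm wide; open, the fingers measure 114 mm over their backs; the gripper's body (76 mm by 85 mm) begins 54 mm behind the grasp point. The pads swing forward as they close: fully open they stand 13 mm farther back than shut.
Start: joints at [-1.438, 0.434, 0.025, 1.573, -0.012, 1.134, -0.075], TCP at [0.146, 0.608, 0.405] pointing down, gripper open.
Joint ranges: [-2.62, 2.62], [-0.44, 2.09], [-1.27, 1.32], [0.08, 2.57], [-1.32, 4.46], [0.12, 2], [-2.74, 2.74]. Speed limits (rad/s): [2.22, 2.22, 3.01, 3.01, 3.14, 3.14, 3.14].

## Interface

Orientations are given as a unit quaternion [w, x, y, z].
In Python, from station import manip gives the robot as it stands. The module is installed in compiled form; this text tells all that it offers. Calls block until the motion is done:
- manip.movep(position, orientation): joint-space move of the TCP to a pose.
- manip.line_to(position, v=0.15, frame=None): straight line of the TCP; frame=None keeps the orientation; v is the mean speed in m/s.
- manip.move_j(angles): joint-space move.
- manip.gripper_to(opening, grip_force=None): finger opening in m; grip_force is the grip in N (None keeps the last); returns when the fingers have stopped.
- manip.dwell(seconds).
- manip.solve_ik(position, orientation): joint angles nearest the present ones, or None.
- manip.read_camera(name): name is "scene" or "top" or "wrist"; returns the picture (384x512x3 uint8, red, green, blue); there is no depth.
- manip.calibration(name): a dict with "camera_matrix" (3x3 intrinsics, pixels), "view" (4x4, takes a point from world to camera coordinates). Camera axes: x right, y down, z forward; pixel columns grow to the right and rows downward; lengths in m; the calibration is good to about 2 mm. A picture is of the moment at which its call begins: read the wrist's pose just before it. calibration takes no time and is no camera call; for the wrist camera it gives the pose at the moment of the call.
A pose or a line that the arm cannot do raises manip.IKError and nothing moves.
- manip.hand_in(): hands the job in; it is judged then, once.
Readings, each from a call of its own:
- manip.current_clock(): time.
- manip.current_qpos(): joint angles.
- manip.current_qvel(): joint speeds.
- manip.current_tau(): joint torques, N m.
- manip.current_tcp_pos(): TCP position.
- manip.current_eef_rot(): TCP orientation.
- manip.current_wrist_force(): force on the tool from outside, world axes, zero at the start.
- manip.current_wrist_torque(): the same for the moment, N m.
- manip.current_width(): finger opening in m.
- manip.current_finger_force(): force on a finger pad.
Only numpy, scipy, OpenCV 4.12 (cv2) and the standard library are available. Lean on these libraries where they do the work, as an engineer would, in place of code of your own. Each camera call takes 0.05 s, during which the arm holds its last target. There are 200 camera calls.

## Task

The bench clamp is locked. Pull the locking pin straight up out of its upright socket and put it down in the empty tray, flip the safety catch up and over to the outside so that it stands clear of the lever, then pull the spring lever by its crossbar all the way towards the robot to its stop, so that the rubber foot presses on the bearing. Finish while still holding the lever there with the fingers, and leave the other parts on the bench alone.

Things in the scene. Friction and masses are not known exactly. Their poses are not given: they have to be found in the camera images.
- clamp: Fixed bench clamp on a grey base plate 210 x 310 x 12 mm (clamp x -145 to +65 mm, y -225 to +85 mm). Origin on the bench top, below the middle of the lever's pivot; at yaw 0 clamp +x points away from the robot, +y to the left, z up.
- pin_mid (a point): Centre of the locking pin: plain bright steel shaft, 21 mm diameter, 105 mm long (centre 52 mm above its lower end), 0.26 kg, standing upright and loose in the socket. Its upper 70 mm is free, its top 195 mm above the bench. While in, it stands right beside the catch's short upright tab at the hinge and blocks the catch.
- tray: Empty dark steel tray on the bench, fixed, right of the clamp, 190 (tray x) x 140 (tray y) x 28 mm, walls and floor about 4 to 5 mm. Origin at the centre of its underside.
- catch (a joint): Angle of the safety catch, rad: 0 = lying level in front of the lever's lug (locked), grows as its free end is flipped up and over to the outside (clamp -y), 1.57 = upright, stop at 1.75. A stiff hinge: it stays where it is left (about 2 N at the fin). With the pin in, it moves by less than 0.3.
- catch_pivot (a point): Hinge of the catch: axis along clamp x, at clamp x -5, y -165 mm, 130 mm above the bench. The catch's arm is a steel bar, 12 x 10 mm, 119 mm long, from here towards clamp +y when locked.
- catch_fin (a point): Gripping point of the catch's upright steel fin, moves with the catch: fin 10 mm thick (clamp x), 22 mm wide; when locked its top is 17 mm above this point, and the point is 50 mm from the hinge towards clamp +y and 28 mm above it. Best pinched across the 10 mm from above and led round the hinge in an arc, turning between the pads.
- lever (a joint): Lever angle, rad: 0 = leaning back by 0.25 (start), grows as the crossbar is pulled towards clamp -x (the robot), 0.25 = upright, stop at 1.0. A spring drives it back to 0: about 5 N at the crossbar at the start, about 10 N at the stop with the foot on the bearing. While the catch is closed it moves by less than 0.2.
- lever_pivot (a point): Pivot of the lever: axis along clamp y, 75 mm above the bench, at clamp x = y = 0.
- lever_bar (a point): Centre of the lever's crossbar, moves with the lever: round dark steel bar, 18 mm diameter, along clamp y, 70 mm clear between the two fork arms; 150 mm from the pivot, 220 mm above the bench at the start, 185 mm at the stop. Can be pinched from above along clamp x, the bar turning between the pads, or hooked from behind.
- foot: Round rubber foot, 52 mm wide, sprung, on the lever's toe, which points towards clamp -x. It comes down on the bearing shortly before the lever's stop (at a lever angle of about 0.9) and gives by 8 mm there.
- bearing: Tapered roller bearing, 66 mm wide, 30 mm high, loose in the nest on the base plate (clamp x -85 mm, y 0), its top 42 mm above the bench; origin at the centre of its underside. Stays where it is.
- oil_seal: Bystander: flat ring seal, 67 mm wide, 16 mm high, lying right of and beyond the clamp; origin under its centre.
- bevel_gear: Bystander: small bevel gear, 56 mm wide, 26 mm high, left of and nearer than the clamp; origin under its centre.
- socket (a point): Centre of the socket's mouth, 125 mm above the bench: a dark square steel column, 32 x 32 mm, with a hole 24 mm square and 35 mm deep, on the clamp's right (clamp x -5, y -184 mm).
Not all that is in view belongs to the job. What is shaped like the bearing but purple or turquoise is not meant.

How it is judged:
On the way, in this order (a step that is already met when the one before it is completed fails the run):
1. the locking pin is out of its socket and let go in the tray (x of pin_mid in the frame of tray between -0.095 and 0.095 m and y of pin_mid in the frame of tray between -0.07 and 0.07 m and height (world z) of pin_mid below 0.075 m and contact force between the fingers and lock_pin below 0.1 N), for 0.2 s.
2. the catch is flipped clear while the lever is still back (value of joint catch above 1.2 rad and value of joint lever below 0.2 rad), for 0.2 s.
3. the lever is pulled to its stop (value of joint lever above 0.94 rad), for 0.2 s.
At the end, for the whole second after the job is handed in: The fingers hold the lever (more than 2 N) within 0.06 rad of its stop with the foot pressing on the bearing (more than 1 N), the catch stands flipped past 1.2 rad, and the locking pin stands or lies in the tray (its centre over the tray and less than 75 mm above the bench) (value of joint lever above 0.94 rad and contact force between the fingers and lever above 2 N and contact force between foot and bearing above 1 N and value of joint catch above 1.2 rad and x of pin_mid in the frame of tray between -0.095 and 0.095 m and y of pin_mid in the frame of tray between -0.07 and 0.07 m and height (world z) of pin_mid below 0.075 m); the arm keeps its last pose, push and grip.
It fails at once if another part on the bench is shifted by more than 30 mm (distance of any of oil_seal, bevel_gear from where it was at the start of the episode above 0.03 m).
It also fails if it takes over 64 s, if anything falls off the work surface, if the arm or the gripper's body presses on something with over 40 N, if the wrist force passes 120 N, or if a joint passes its speed limit or range.

## Working session

There is one attempt and no reset: what is moved stays moved. The work goes in short steps, each a Python script; the robot and the scene stay as the last script left them, time stands still between calls to the robot, and variables do not carry over. Pictures are saved under pics/ and viewed, at most 11 in all, crops included, and the job is handed in when it is done.

```bash
mkdir -p pics; cat > h.py <<'E'
import numpy as np, cv2
from station import manip as m
def snap(n,f):
    c=m.calibration(n); im=m.read_camera(n); cv2.imwrite(f'pics/{f}.png',im[:,:,::-1]); 
    np.savez(f'pics/{f}.npz',K=c['camera_matrix'],V=c['view']); return im
def load(f):
    d=np.load(f'pics/{f}.npz'); return d['K'],d['V']
def ray(f,u,v):
    K,V=load(f); R=V[:3,:3]; o=-R.T@V[:3,3]; d=R.T@np.linalg.solve(K,[u,v,1]); return o,d
def onz(f,u,v,z):
    o,d=ray(f,u,v); return o+d*(z-o[2])/d[2]
def proj(f,p):
    K,V=load(f); c=V[:3,:3]@np.asarray(p)+V[:3,3]; q=K@c; return q[:2]/q[2]
E
python3 - <<'E'
from h import *
print(m.current_clock(),m.current_eef_rot())
a=snap('scene','s0');b=snap('top','t0')
for f in('s0','t0'):
    K,V=load(f); print(-V[:3,:3].T@V[:3,3],V[:3,:3].round(2).tolist(),K[0,0])
    i=cv2.imread(f'pics/{f}.png'); cv2.imwrite(f'pics/{f}b.png',cv2.resize(i,(800,600),interpolation=cv2.INTER_CUBIC))
E
```

```text
0.0 [-4.00596684e-05  1.17645374e-01  9.93055367e-01 -7.76039307e-04]
[1.19838573 0.6641357  0.56680811] [[-0.68, 0.74, -0.01], [0.31, 0.28, -0.91], [-0.67, -0.62, -0.42]] 348.5673542413421
[0.12591623 0.21362356 1.66021331] [[-0.46, -0.89, -0.01], [-0.85, 0.44, -0.29], [0.26, -0.12, -0.96]] 467.27779963229113
```

View pics/s0b.png

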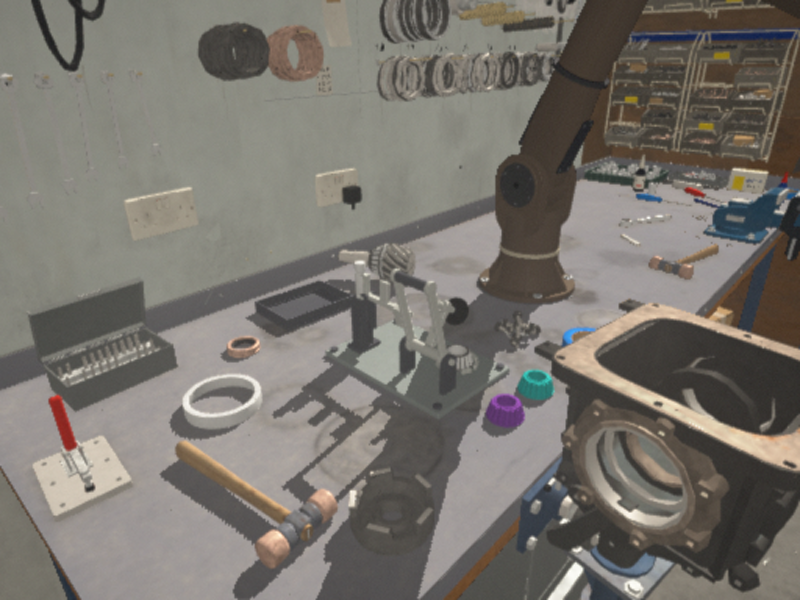

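View pics/t0b.png

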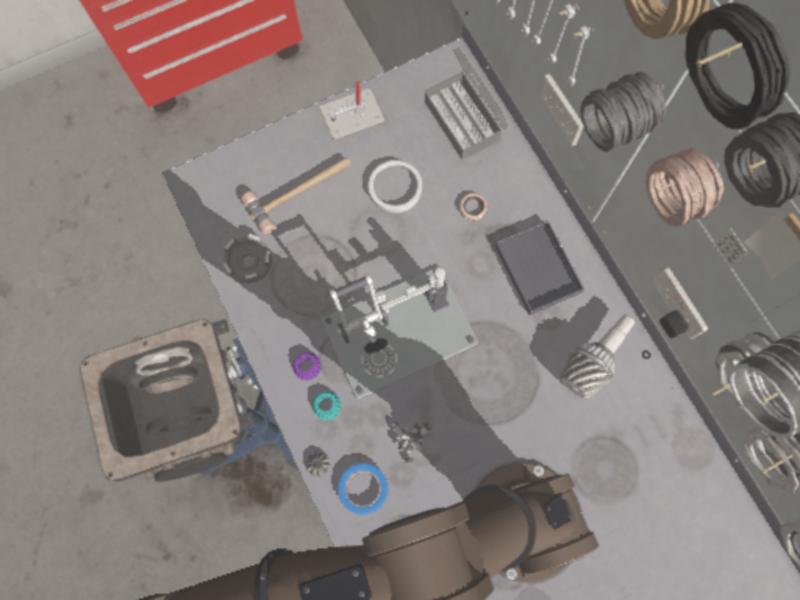

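Scene view: the pin is light and upright at about (363,275), the catch is beside it, and the lever crossbar is dark at about (413,280). The tray is at (305,303). Top view (800 px scale): base plate corners are near (358,395) and (478,343), the tray spans (490..582, 218..312), and the socket is near (438,290).

```bash
python3 - <<'E'
from h import *
s=512/800
for n,p in dict(nl=(358,395),nr=(478,343),fl=(322,318)).items(): print(n,onz('t0',p[0]*s,p[1]*s,.012))
for p in [(490,237),(545,218),(582,290),(528,312)]: print('tray',onz('t0',p[0]*s,p[1]*s,.028))
for p in [(473,206)]: print('ring',onz('t0',p[0]*s,p[1]*s,.016))
i=cv2.imread('pics/t0.png'); cv2.imwrite('pics/t0c.png',cv2.resize(i[130:260,190:380],(800,547),interpolation=cv2.INTER_CUBIC))
i=cv2.imread('pics/s0.png'); cv2.imwrite('pics/s0c.png',cv2.resize(i[150:270,150:330],(800,533),interpolation=cv2.INTER_CUBIC))
E
```

```text
nl [0.40769333 0.1981651  0.012     ]
nr [ 0.38875685 -0.10145764  0.012     ]
fl [0.60821969 0.19333472 0.012     ]
tray [ 0.60012736 -0.24905808  0.028     ]
tray [ 0.58206556 -0.39029118  0.028     ]
tray [ 0.38590215 -0.37515312  0.028     ]
tray [ 0.39751911 -0.23665956  0.028     ]
ring [ 0.69326303 -0.25505946  0.016     ]
```

View pics/t0c.png

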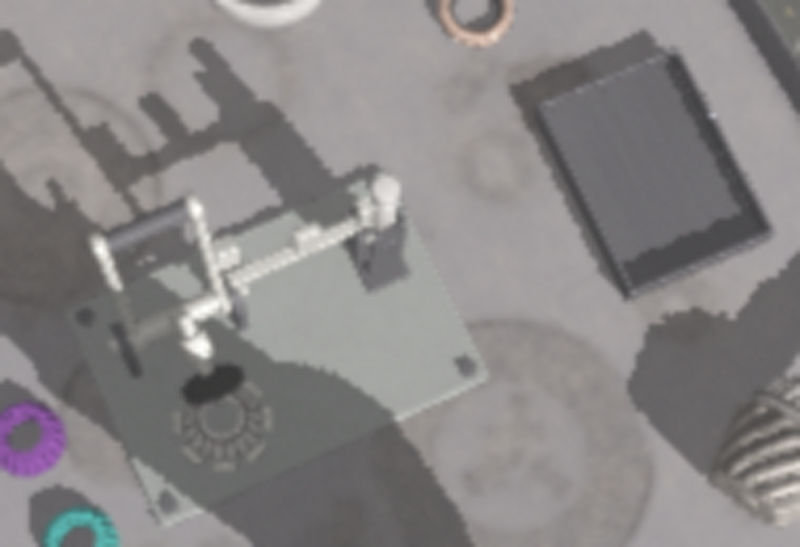

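View pics/s0c.png

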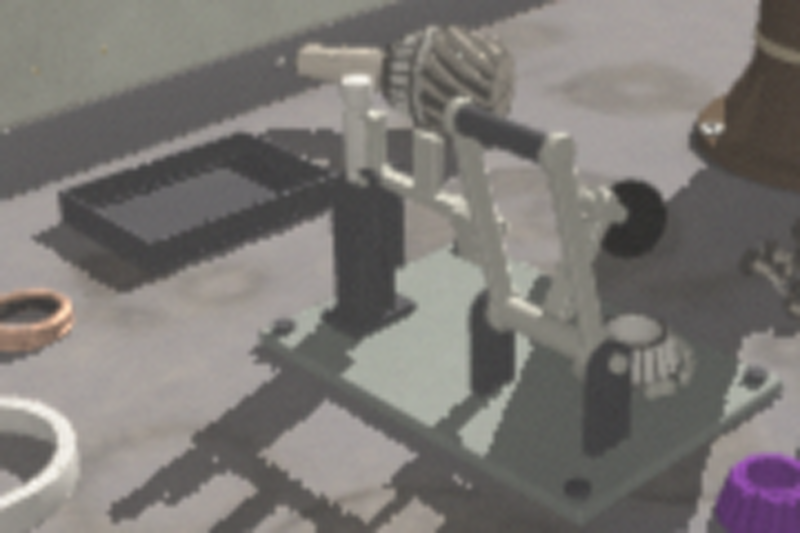

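The crops show the plate corners, pin top, crossbar and tray rim clearly. Next I fit the clamp and tray poses from these points in both views.

```bash
python3 - <<'E'
from h import *
from scipy.optimize import least_squares
T=lambda u,v:('t0',190+u*.2375,130+v*.2375)
S=lambda u,v:('s0',150+u*.225,150+v*.225)
C=[(T(166,523),(-.145,.085,.012)),(T(487,380),(-.145,-.225,.012)),(T(387,187),(-.005,-.184,.195)),(T(149,229),(.037,0,.22)),(T(72,308),(.065,.085,.012)),
(S(357,82),(-.005,-.184,.195)),(S(262,335),(.065,-.225,.012)),(S(583,514),(.065,.085,.012)),(S(778,380),(-.145,.085,.012)),(S(505,133),(.037,0,.22))]
Y=[(T(536,98),(.095,.07,.028)),(T(672,52),(.095,-.07,.028)),(T(770,232),(-.095,-.07,.028)),(T(628,298),(-.095,.07,.028)),
(S(150,243),(.095,.07,.028)),(S(62,195),(.095,-.07,.028)),(S(243,136),(-.095,-.07,.028))]
def w(x,p): c,s=np.cos(x[2]),np.sin(x[2]); return np.array([x[0]+c*p[0]-s*p[1],x[1]+s*p[0]+c*p[1],p[2]])
for n,L,x0 in (('clamp',C,[.55,.1,0]),('tray',Y,[.49,-.31,0])):
    f=lambda x:np.concatenate([proj(a[0],w(x,p))-a[1:] for a,p in L])
    r=least_squares(f,x0,loss='soft_l1'); print(n,r.x.round(4).tolist(),r.fun.reshape(-1,2).round(1).tolist()); np.save(n,r.x)
x=np.load('clamp.npy')
for n,p in dict(pin=(-.005,-.184,.195),fin=(-.005,-.115,.158),bar=(.037,0,.22)).items(): print(n,w(x,p))
E
```

```text
clamp [0.5423, 0.1154, -0.0447] [[-1.7, 1.3], [0.8, -0.6], [-0.4, 0.3], [-0.6, -0.6], [-2.4, 0.2], [-0.4, -1.4], [-1.7, -2.0], [-1.3, -1.0], [1.6, -1.3], [0.3, -0.4]]
tray [0.4845, -0.3142, -0.0662] [[-1.2, 1.8], [0.2, -1.2], [0.3, 0.4], [-0.5, -0.5], [0.1, -0.2], [-0.9, -1.5], [0.3, -2.1]]
pin [ 0.5290425  -0.06815952  0.195     ]
fin [0.53212684 0.00077151 0.158     ]
bar [0.57922544 0.11377913 0.22      ]
```

```bash
cat >> h.py <<'E'
from scipy.spatial.transform import Rotation as Ro
X=np.load('clamp.npy'); TR=np.load('tray.npy')
def w(x,p): c,s=np.cos(x[2]),np.sin(x[2]); return np.array([x[0]+c*p[0]-s*p[1],x[1]+s*p[0]+c*p[1],p[2]])
def ori(yaw,flip=0,tilt=0):
    # tool y along clamp x (yaw), pointing down; tilt: body leans to clamp -y
    c=np.array([np.cos(yaw),np.sin(yaw),0]); y=c*(-1 if flip else 1); z=np.array([0,0,-1.]); x=np.cross(y,z)
    r=Ro.from_rotvec(tilt*c)*Ro.from_matrix(np.c_[x,y,z]); return r.as_quat()[[3,0,1,2]], r.as_matrix()[:,2]
def pose(g,yaw,flip=0,tilt=0):
    q,z=ori(yaw,flip,tilt); return np.asarray(g)-.155*z,q
E
python3 - <<'E'
from h import *
for fl in (0,1):
  for n,p,t in (('pin',(-.005,-.184,.17),0),('pinup',(-.005,-.184,.32),0),('fin',(-.005,-.115,.16),0),('finend',(-.005,-.19,.18),.6),('bar',(.037,0,.22),0),('barend',(-.102,0,.185),0)):
    q=m.solve_ik(*pose(w(X,p),X[2],fl,t)); print(fl,n,None if q is None else np.round(q,2))
  q=m.solve_ik(*pose([TR[0],TR[1],.09],X[2],fl)); print('tray',None if q is None else np.round(q,2))
E
```

```text
0 pin [-0.63  0.5   0.94  1.95 -0.5   0.95  0.51]
0 pinup [-0.69  0.3   0.95  1.74 -0.26  1.23  0.28]
0 fin [-0.62  0.45  0.71  1.95 -0.37  0.88  0.24]
0 finend [-0.27  0.74  1.06  1.87 -1.04  1.55  1.16]
0 bar [-0.76  0.46  0.69  1.74 -0.33  1.06 -0.  ]
0 barend [-0.86  0.25  0.59  2.09 -0.19  0.85 -0.21]
tray [-0.13  0.73  0.96  1.91 -0.75  0.91  1.16]
1 pin [-0.74  0.61  1.16  1.95 -0.66  1.03 -2.46]
1 pinup [-0.81  0.37  1.17  1.75 -0.36  1.26 -2.74]
1 fin [ 0.63  0.62 -1.06  1.85  0.62  1.05  2.42]
1 finend [-0.31  0.79  1.15  1.87 -1.07  1.62 -1.94]
1 bar [ 0.4   0.63 -1.06  1.64  0.58  1.22  2.3 ]
1 barend [-0.42  0.24  0.05  2.05 -0.01  0.85  2.73]
tray [-0.21  0.83  1.14  1.92 -0.91  1.03 -1.84]
```

```bash
python3 - <<'E'
from h import *
p=m.current_tcp_pos(); m.line_to([p[0],p[1],.5],v=.3)
m.movep(*pose(w(X,(-.005,-.184,.36)),X[2]))
print(m.current_clock(),m.current_tcp_pos(),m.current_width())
snap('wrist','w1'); i=cv2.imread('pics/w1.png'); 
for n,p in dict(pin=(-.005,-.184,.195),fin=(-.005,-.115,.175),bar=(.037,0,.22),tray=None).items():
    u=proj('w1',w(X,p)) if p else proj('w1',[TR[0],TR[1],.005]); print(n,u); cv2.drawMarker(i,tuple(int(a) for a in u),(0,0,255),0,8,1)
cv2.imwrite('pics/w1b.png',i)
E
```

```text
3.3083 [ 0.52934814 -0.06708922  0.5148276 ] 0.0853286810391432
pin [262.20445112 179.67709157]
fin [262.40723358 105.87164851]
bar [320.33535683 -56.76537261]
tray [242.77672182 290.89179628]
```

View pics/w1b.png

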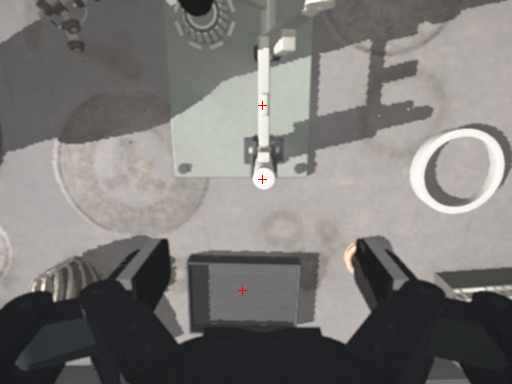

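The wrist view shows the pin top at about (264,178), against a predicted (262,180). The tray centre is at (245,292) against (243,291), so the fit is good to 1–2 mm. I correct it and grasp the pin.

```bash
python3 - <<'E'
from h import *
P=onz('w1',264,178.5,.195); d=P-w(X,(-.005,-.184,.195)); print('shift',d)
X[:2]+=d[:2]; np.save('clamp',X)
g=w(X,(-.005,-.184,.168)); t=pose(g,X[2])[0]
f0=m.current_wrist_force()
m.line_to([t[0],t[1],t[2]+.05],v=.25); m.line_to(t,v=.08); print(m.current_wrist_force()-f0)
m.gripper_to(0.0,50); print('w',m.current_width(),m.current_finger_force(),m.current_wrist_force()-f0)
m.line_to(t+[0,0,.01],v=.05); print(m.current_wrist_force()-f0)
m.line_to(t+[0,0,.09],v=.08); print(m.current_wrist_force()-f0,m.current_width(),m.current_clock())
snap('scene','s1'); i=cv2.imread('pics/s1.png'); cv2.imwrite('pics/s1b.png',cv2.resize(i[100:270,100:330],(800,591),interpolation=cv2.INTER_CUBIC))
E
```

```text
shift [0.00178553 0.00109641 0.        ]
[-0.07728037 -0.20148359  0.42003779]
w 0.02060012201273644 49.4031286239624 [-0.94003147  0.89685714  2.72851223]
[-0.28159563  0.26404199 -2.71777606]
[ 0.72996215 -0.11369487 -3.33210747] 0.02054596319598263 6.95
```

View pics/s1b.png

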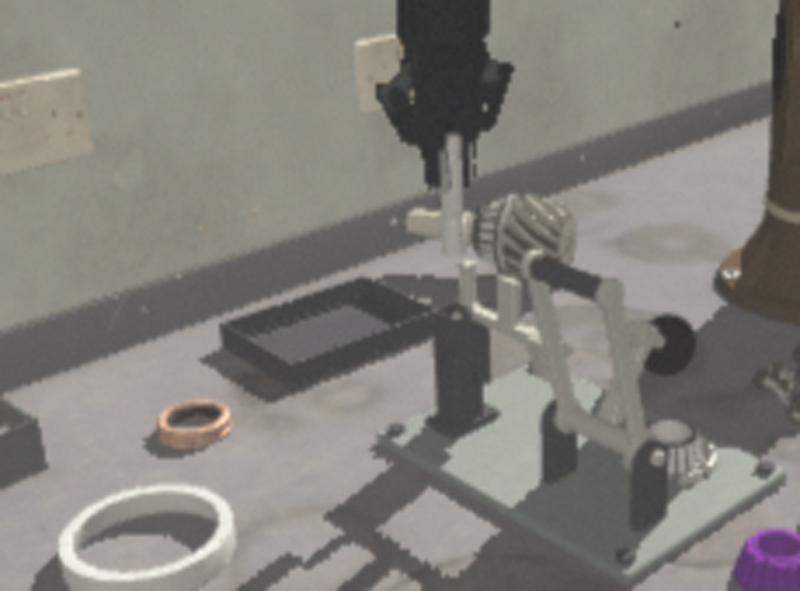

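The scene view shows the pin held upright, clear above the socket. Now I place it in the tray.

```bash
python3 - <<'E'
from h import *
q=m.current_eef_rot()
c=[TR[0],TR[1]]; z0=.155
m.line_to([*c,z0+.258],v=.3); m.line_to([*c,z0+.105],v=.2)
f0=m.current_wrist_force()
for z in np.arange(.098,.074,-.002):
    m.line_to([*c,z0+z],v=.03); df=(m.current_wrist_force()-f0)[2]
    if df>2.0: break
print(z,df,m.current_width())
m.gripper_to(.035); m.dwell(.2); print(m.current_finger_force()); m.line_to([*c,z0+z+.02],v=.05); m.gripper_to(.085)
m.line_to([*c,z0+.22],v=.25); m.dwell(.2); print(m.current_clock())
snap('wrist','w2'); snap('scene','s2')
a=cv2.imread('pics/w2.png'); b=cv2.imread('pics/s2.png')[100:270,100:330]; b=cv2.resize(b,(400,296)); o=np.zeros((300,800,3),np.uint8); o[:300,:400]=cv2.resize(a,(400,300)); o[:296,400:]=b; cv2.imwrite('pics/c2.png',o)
E
```

```text
0.08199999999999999 4.176408504467811 0.02054699833283729
0.0
13.7083
```

View pics/c2.png

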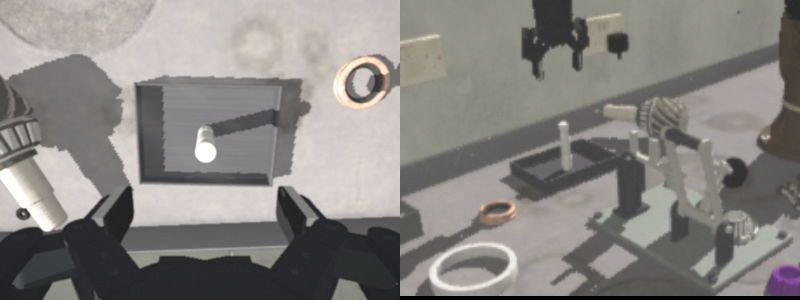

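The pin stands upright in the tray and has been released. Next is the catch.

```bash
python3 - <<'E'
from h import *
def fin(th,dz=.0): 
    a,b=.050,.031; c,s=np.cos(th),np.sin(th); return w(X,(-.005,-.165+a*c-b*s,.130+a*s+b*c+dz))
yaw=X[2]
p=m.current_tcp_pos(); m.line_to([p[0],p[1],.155+.27],v=.3)
m.line_to(pose(fin(0,.10),yaw)[0],v=.3); m.gripper_to(.045)
f0=m.current_wrist_force()
m.line_to(pose(fin(0),yaw)[0],v=.1); print(m.current_wrist_force()-f0)
m.gripper_to(0,30); print('w',m.current_width(),m.current_finger_force(),m.current_wrist_force()-f0)
for th in np.linspace(0,1.5,13)[1:]:
    t,q=pose(fin(th),yaw,0,.6*th/1.5)
    try: m.line_to(t,v=.08,frame=q)
    except Exception as e: print('E',th,repr(e)); break
    print(round(th,2),(m.current_wrist_force()-f0).round(1),round(m.current_width(),4))
print(m.current_clock(), m.current_eef_rot(), q)
snap('scene','s3'); i=cv2.imread('pics/s3.png'); cv2.imwrite('pics/s3b.png',cv2.resize(i[100:270,100:330],(800,591),interpolation=cv2.INTER_CUBIC))
E
```

```text
[-0.43201722  0.34266986 -0.03903503]
w 0.009843190949361967 33.690866231918335 [-0.77520068  1.66443624  4.28443826]
0.12 [-0.7  1.   4.5] 0.0096
0.25 [1.6 0.2 2.1] 0.0096
0.38 [ 2.  -0.8  1.1] 0.0097
0.5 [ 2.4 -1.2  0.7] 0.0096
0.62 [ 4.3 -0.2 -0.3] 0.0097
0.75 [ 4.7  1.1 -0. ] 0.0096
0.88 [3.5 1.1 0.4] 0.0101
1.0 [4.5 2.5 1.7] 0.0097
1.12 [4.  2.3 1.4] 0.0097
1.25 [3.7 2.9 2.8] 0.0094
1.38 [3.7 1.6 3.1] 0.0096
1.5 [3.8 1.8 3.2] 0.0094
21.3167 [-0.20473874  0.6902269   0.66009733  0.2143371 ] [-0.20424052  0.69045807  0.66025409  0.21358371]
```

View pics/s3b.png

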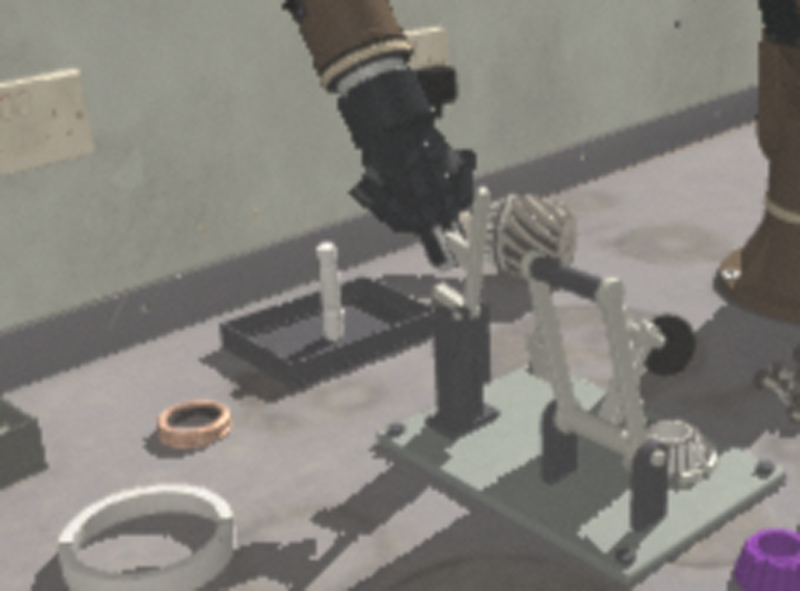

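The scene view shows the catch standing upright and the lever still back. I release the catch and go to the lever.

```bash
python3 - <<'E'
from h import *
yaw=X[2]
def bar(th,r=.150): return w(X,(r*np.sin(.25-th),0,.075+r*np.cos(.25-th)))
p=m.current_tcp_pos(); z=ori(yaw,0,.6)[1]
m.gripper_to(.04); m.line_to(p-.06*z,v=.15); p=m.current_tcp_pos()
t,q=pose(bar(0)+[0,0,.14],yaw)
m.line_to([p[0],p[1],t[2]+.02],v=.25); m.movep(t,q); m.gripper_to(.06)
f0=m.current_wrist_force()
snap('scene','s4'); snap('wrist','w4'); print(proj('w4',bar(0)))
m.line_to(pose(bar(0),yaw)[0],v=.12); print(m.current_wrist_force()-f0,m.current_clock())
snap('scene','s5')
a=cv2.imread('pics/w4.png'); b=cv2.imread('pics/s5.png')[100:270,100:330]; b=cv2.resize(b,(400,296)); o=np.zeros((300,800,3),np.uint8); o[:300,:400]=cv2.resize(a,(400,300)); o[:296,400:]=b; cv2.imwrite('pics/c5.png',o)
E
```

```text
[262.2483771  183.73394278]
[ 1.09287317 -0.05902138 -0.24714047] 25.925
```

View pics/c5.png

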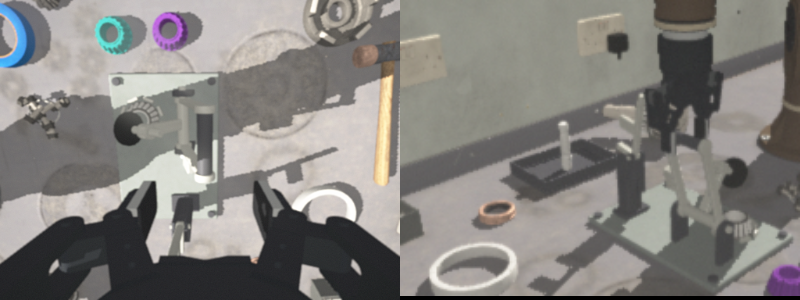

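The wrist view has the crossbar at about (261,183), against a predicted (262,184), and the fingers straddle it. I close and pull.

```bash
python3 - <<'E'
from h import *
yaw=X[2]
def bar(th,r=.150): return w(X,(r*np.sin(.25-th),0,.075+r*np.cos(.25-th)))
f0=m.current_wrist_force()
m.gripper_to(0,60); print(m.current_width(),m.current_wrist_force()-f0)
for th in np.linspace(0,1.02,11)[1:]:
    m.line_to(pose(bar(th),yaw)[0],v=.1); print(round(th,2),(m.current_wrist_force()-f0).round(1),round(m.current_width(),4))
m.dwell(.4); print(m.current_tcp_pos()-pose(bar(1.0),yaw)[0],(m.current_wrist_force()-f0).round(1),m.current_finger_force(),m.current_clock())
snap('scene','s6'); i=cv2.imread('pics/s6.png'); cv2.imwrite('pics/s6b.png',cv2.resize(i[100:270,100:330],(800,591),interpolation=cv2.INTER_CUBIC))
E
```

```text
0.0159076893414486 [-1.55283773  0.77799556  4.57565127]
0.1 [6.3 0.6 3.1] 0.0162
0.2 [ 6.2 -1.1  7. ] 0.0161
0.31 [ 7.1 -0.3 15.3] 0.0161
0.41 [ 4.5 -0.5 11.4] 0.0163
0.51 [ 8.6 -1.4  7.8] 0.0158
0.61 [ 9.3 -1.  -1.1] 0.016
0.71 [13.3 -0.7 -5. ] 0.0161
0.82 [ 9.4 -0.6  0.4] 0.0159
0.92 [ 9.3 -0.8  2.6] 0.016
1.02 [ 6.  -1.9 10.6] 0.0159
[ 0.00032041 -0.00012594 -0.00038557] [ 6.1 -2.6 11.1] 67.04190731048584 29.8417
```

View pics/s6b.png

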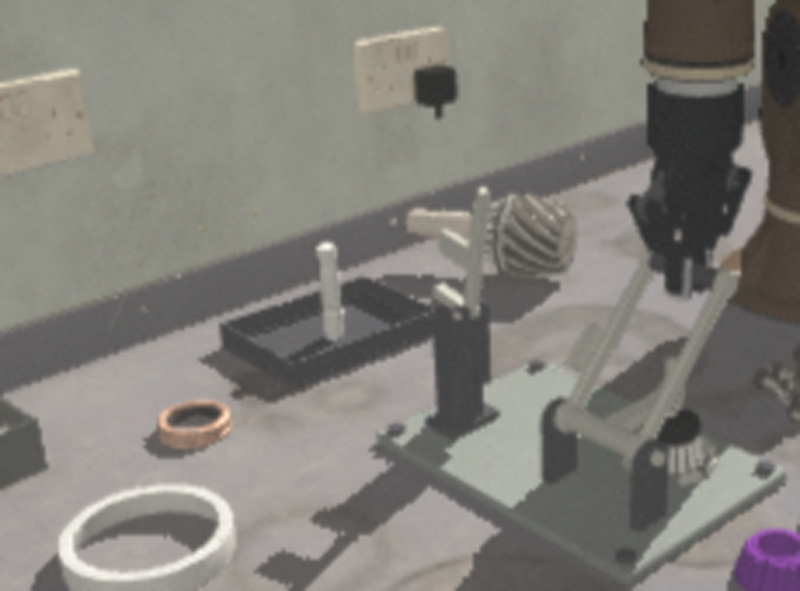

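The foot sits on the bearing and the catch and pin are fine. To confirm the lever is hard on its stop, I pull a little further and watch for force without motion.

```bash
python3 - <<'E'
from h import *
yaw=X[2]
def bar(th,r=.150): return w(X,(r*np.sin(.25-th),0,.075+r*np.cos(.25-th)))
p0=m.current_tcp_pos(); f0=m.current_wrist_force(); print(f0.round(1))
# fork arm angle from the scene picture: compare predicted bar ends
for th in (.9,.95,1.0,1.05):
    c,s=np.sin(.25-th),np.cos(.25-th)
    print(th,[((proj('s6',w(X,(.15*c,y,.075+.15*s)))-100)/.2875).round(0).tolist() for y in (.041,-.041)])
for th in (1.05,1.08):
    m.line_to(pose(bar(th),yaw)[0],v=.05); m.dwell(.3)
    print(th,((m.current_tcp_pos()-p0)*1e3).round(2),(m.current_wrist_force()-f0).round(1),m.current_width(),m.current_finger_force())
snap('scene','s7'); i=cv2.imread('pics/s7.png'); cv2.imwrite('pics/s7b.png',cv2.resize(i[140:240,240:340],(600,600),interpolation=cv2.INTER_CUBIC)); print(m.current_clock())
for th in (.9,1.0):
    print(th,[((proj('s7',w(X,(.15*np.sin(.25-th),y,.075+.15*np.cos(.25-th))))-[240,140])*6).round(0).tolist() for y in (.041,-.041)])
E
```

```text
[ 6.6 -1.4 11. ]
0.9 [[719.0, 276.0], [641.0, 250.0]]
0.95 [[723.0, 280.0], [645.0, 254.0]]
1.0 [[727.0, 284.0], [650.0, 257.0]]
1.05 [[731.0, 288.0], [654.0, 261.0]]
1.05 [-2.14 -0.09 -2.22] [ 1.8 -3.   9.3] 0.016045030380714448 69.09235954284668
1.08 [-3.3  -0.36 -2.97] [-2.5 -5.7 42.7] 0.015668666175601136 72.5503671169281
31.0417
0.9 [[400.0, 237.0], [266.0, 192.0]]
1.0 [[415.0, 249.0], [281.0, 204.0]]
```

View pics/s7b.png

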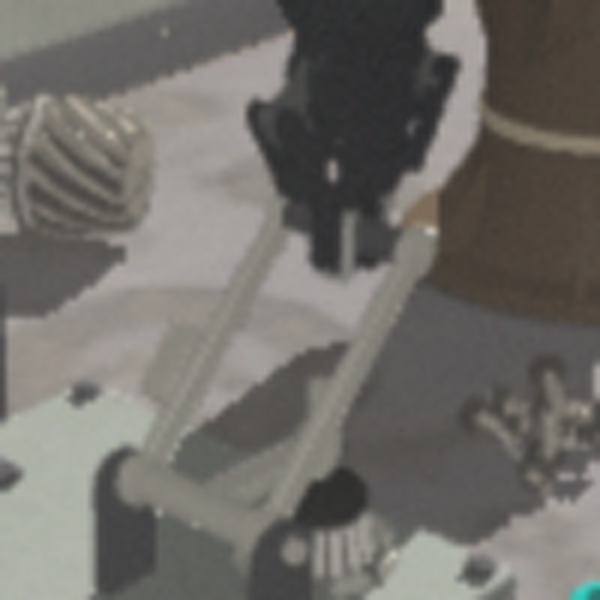

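The force rises by about 40 N with hardly any motion, and the fork ends are where they should be at an angle of about 1.0, so the lever is on its stop. I ease the push slightly and hand in.

```bash
python3 - <<'E'
from h import *
th=1.05
m.line_to(pose(w(X,(.15*np.sin(.25-th),0,.075+.15*np.cos(.25-th))),X[2])[0],v=.05); m.dwell(.4)
print(m.current_wrist_force(),m.current_width(),m.current_finger_force(),m.current_clock()); print(m.hand_in())
E
```

```text
[ 8.82955171 -4.69681891 19.96633493] 0.016046899016230926 69.26183938980103 31.6917
the job is handed in; nothing more can be done
None
```

I handed the job in at about 31.7 s: the pin stands in the tray, the catch is flipped upright at about 1.5 rad, and the fingers hold the lever at its stop with the foot on the bearing; the judge's result was not shown.

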